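Bolt the transit case shut for the drive

TASK

Lock the small transit case before the lab drives off, only by pushing with the fingertips: push a stud of the slotted disc round, either way, until its slot lines up with the bar, then push the bar by its tab through the disc and the hasp eye, fully home until it meets the buffer in the keeper. Push gently, do not pinch or force the parts, and leave the vial, the bottle and the stopper that stand beside the lock undisturbed.

Things in the scene. Friction and masses are not known exactly. Their poses are not given: they have to be found in the camera images.
- lock_base: Fixed lock on an aluminium plate 8 mm thick on the table. Origin on the table surface under the disc's axis; z up, y = the way the bar is pushed home, x = towards the closed grey transit case behind (front at x = +76 mm, 58 mm tall, handle to 70 mm). Bar channel: y = -254 to -58 mm, 33 mm wide and tall.
- lock_disc (a joint): Angle of the slotted disc about the vertical, positive anticlockwise from above. 0 or pi: the slot is in line with the bar. Turns both ways without stops, stays where left, takes 0.07 N m (2 to 3 N on a stud). Slot 20 mm wide, flared to 30 mm at the mouths; more than about 0.2 rad off it blocks the bar, below that the bar's tapered nose centres it.
- disc_center (a point): Centre of the disc's top face, on its axis, 32 mm above the table. The disc is 88 mm in diameter. The frame turns with the disc: its y axis runs along the slot, the two studs stand on its x axis.
- stud_a (a point): Top centre of one of the two upright steel finger studs on the disc, 16 mm in diameter, 28 mm tall (from 32 to 60 mm above the table), 30 mm from the disc's axis at right angles to the slot (disc frame +x).
- stud_b (a point): Top centre of the other stud, the same, on the opposite side (disc frame -x).
- lock_bar (a joint): Travel of the steel bar along the lock's +y: 0 drawn back, 0.142 m fully home, where the nose meets a sprung buffer in the keeper (resists with 3 N per mm, gives 12 mm before the hard end of travel at 0.154). It slides in its channel with about 2 N of friction and stays where it is left. The bar is 14 mm wide and 12 mm tall.
- bar_tab (a point): Middle of the top edge of the bar's upright push tab, 66 mm above the table: a steel plate 46 mm wide (lock x), 10 mm thick (lock y), from 35 to 66 mm above the table. It stands 205 mm behind the disc's axis (y = -205 mm) when the bar is drawn back, y = -63 mm when home.
- bar_nose (a point): Tip of the bar's tapered nose (5 mm wide at the tip), 24 mm above the table; at y = -54 mm in the lock's frame when drawn back, y = +88 mm (16 mm inside the keeper) when home.
- vial_1: Bystander, loose: small glass vial with a black cap, 25 mm in diameter, 48 mm tall, upright on the table in front of the disc. Origin at the centre of its underside.
- reagent_b: Bystander, loose: small brown bottle with a blue cap, 30 mm in diameter, 55 mm tall, upright on the table between the channel and the case. Origin at the centre of its underside.
- stopper_1: Bystander, loose: dark rubber stopper, 23 mm in diameter, 22 mm tall, on the table in front of the channel. Origin at the centre of its underside.
- keeper_mouth (a point): Centre of the keeper block's square mouth, 24 mm above the table, at y = +72 mm in the lock's frame. The block (40 mm wide, 42.5 mm tall) runs to y = +94 mm; just before it, y = +64 to +70 mm, stands the steel hasp eye, 33 mm wide, whose strap runs to the case with its top 49 mm above the table.

How it is judged:
On the way, in this order (a step that is already met when the one before it is completed fails the run):
1. the disc's slot is in line with the bar (angle between the y axis of disc_center and the y axis of lock_base, either way round below 0.15 rad), for 0.2 s.
2. the bar is pushed through disc and hasp eye, home into the keeper (value of joint lock_bar above 0.134 m), for 0.2 s.
At the end, for the whole second after the job is handed in: The bar is home (within 8 mm of the buffer) through the aligned disc slot (within 0.15 rad), and the vial, bottle and stopper stand where they stood (within 20 mm, upright) (value of joint lock_bar above 0.134 m and angle between the y axis of disc_center and the y axis of lock_base, either way round below 0.15 rad and distance of each of vial_1, reagent_b, stopper_1 from where it was at the start of the episode below 0.02 m and angle between each of vial_1, reagent_b's own z axis and vertical below 0.2 rad); the robot touches nothing.
It fails at once if the disc was pinched or forced (over 45 N from the fingers) (contact force between the fingers and lock_disc above 45 N).
It fails at once if the bar was pinched or forced (over 45 N from the fingers) (contact force between the fingers and lock_bar above 45 N).
It fails at once if the vial, bottle or stopper was lifted or moved more than 20 mm (distance of any of vial_1, reagent_b, stopper_1 from where it was at the start of the episode above 0.02 m).
It also fails if it takes over 45 s, if anything falls off the work surface, if the arm or the gripper's body presses on something with over 40 N, if the wrist force passes 120 N, or if a joint passes its speed limit or range.

ROBOT

A 6-joint arm with a two-finger parallel gripper is mounted at the origin on a cart in front of the work surface, level with it; the furniture and walls round the work are solid. World frame = base frame: x ahead of the robot, y to its left, z up, the work surface at z = 0. Lengths are in m, angles in rad, forces in N, time in s.
With the tool pointing down it reaches from about 0.375 to 0.9 m from the base axis. Payload 3.1 kg.
Tool frame: the origin (TCP) lies midway between the tips of the shut fingers; the grasp point (between the pads) lies 19 mm behind it; z points along the fingers, x is the direction in which the jaws open and shut, and the axes are right-handed (so a half turn about z gives the same grasp; the last joint's range is limited). The gripper opens to 85 mm and grips with 20 to 120 N. Pads are 22 mm wide; open, the fingers measure 114 mm over their backs; the gripper's body (76 mm by 85 mm) begins 54 mm behind the grasp point. The pads swing forward as they close: fully open they stand 13 mm farther back than shut.
Start: joints at [1.085, 0.527, 1.433, -0, 1.181, -0.178], TCP at [0.189, 0.596, 0.231] pointing down, gripper open.
Joint ranges: [-3.08, 3.08], [-0.75, 2.2], [0.22, 2.44], [-1.43, 4.57], [0, 2.65], [-2.85, 2.85]. Speed limits (rad/s): [2.79, 2.79, 3.14, 3.14, 3.14, 3.14].

INTERFACE

Orientations are given as a unit quaternion [x, y, z, w].
In Python, from station import * gives the robot as it stands.
- The arm moves only by the tool servo_tool, never from a script. Its argument "targets" is a list of rows, each a list of 6 numbers: the shift along the tool's x, y, z in mm, then the turn, a rotation vector about the tool's x, y, z in degrees. A call has 1 to 10 rows; each row is the pose to reach, as a shift and turn from the pose commanded when the call began, along the tool's axes at that moment; what a row does not reach only later rows make up. A row lasts 1/8 s, in which the tool goes at most 62.5 mm and 10.7 degrees, less where a joint would pass 70% of its speed; a pose out of reach is approached as far as the arm can. A call with a gripper value outside its range is refused whole. "gripper" is the finger opening in mm, from 0 to 85.4, set as the call begins (left out, the last holds). The fingers move at their own pace and stop on an object; "newtons" is the grip in N (left out, the last holds). Time passes only in rows, so rows that repeat a pose let the fingers close. It gives the time, the measured TCP pose, the force and the opening at its end, in the units of the state.
- sense(): the state, without advancing time (a new reading comes with each control period).
- snapshot(name): name is "scene" or "side" or "wrist"; returns a dict with "color" (420x560x3 uint8, red, green, blue), "vfov" (degrees; the focal length in pixels is half the picture's height over the tangent of half this angle, whatever the lens; pixels are square), "cx", "cy" (the principal point, pixels), "R" (3x3) and "t" (3): a world point X has camera coordinates R X + t. Camera axes: x right, y down, z forward; pixel columns grow to the right and rows downward; lengths in m; the calibration is good to about 2 mm. A picture is of the moment at which its call begins. There is no depth.
- sign_off(): hands the job in, once; it reports no verdict.
The state is a dict: "t": time; "q": joint angles; "qd": joint speeds; "tau": joint torques, N m; "tcp_pos": TCP position; "tool_rot": TCP orientation; "force": force on the tool from outside, world axes, zero at the start; "ft_torque": the same for the moment, N m; "finger_gap": opening from 0.0 (shut) to 1.0 (fully open).
Only numpy, scipy, OpenCV 4.12 (cv2) and the standard library are available. Lean on these libraries where they do the work, as an engineer would, in place of code of your own. Each camera call takes 0.05 s, during which the arm holds its last target. There are 200 camera calls.

## Working session

There is one attempt and no reset: what is moved stays moved. The work goes in short steps, Python scripts to look and compute and a tool call to move; the robot and the scene stay as the last step left them, time stands still between calls to the robot, and variables do not carry over. Pictures are saved under pics/ and viewed, about 8 in all and at most 12, crops included, and the job is handed in when it is done.

Besides the shell and the picture viewer there is one more tool, called after "Request:" as a command line: name --pt "numbers of a row" for each row, then --argument value for the rest. servo_tool: Moves the arm, as the interface text tells. Its arguments: {"type":"object","properties":{"targets":{"type":"array","items":{"type":"array","items":{"type":"number"}}},"gripper":{"type":"number"},"newtons":{"type":"number"}},"required":["targets"]}

```bash
ls; mkdir -p pics
python3 - <<'E'
from station import *
import cv2,numpy as np
s=sense();print({k:np.round(v,4).tolist() for k,v in s.items()})
for n in ["scene","side"]:
    p=snapshot(n);cv2.imwrite(f"pics/{n}0.png",p["color"][:,:,::-1]);print(n,p["vfov"],p["cx"],p["cy"],np.round(p["R"],4).tolist(),p["t"])
E
```

```text
pics
{'t': 0.0, 'q': [1.0845, 0.5285, 1.4339, 0.0, 1.1814, -0.1785], 'qd': [0.0003, -0.0006, -0.0004, -0.0006, -0.0001, -0.001], 'tau': [0.0002, -44.2354, -17.8024, -0.0002, 0.0085, -0.0], 'tcp_pos': [0.189, 0.595, 0.2303], 'tool_rot': [0.8072, 0.5903, -0.001, 0.0005], 'force': [-0.3369, 0.852, -0.6832], 'ft_torque': [0.0228, -0.0329, -0.0139], 'finger_gap': 1.0041}
scene 47.68287246290485 288.6429679514441 214.38763405652267 [[0.7487, -0.6629, -0.0081], [-0.3672, -0.4045, -0.8376], [0.5519, 0.6301, -0.5463]] [-0.25962581  0.35608226  0.48601854]
side 50.98988088531302 277.1401302689349 202.40632138745767 [[0.9998, 0.0128, -0.013], [-0.0052, -0.4854, -0.8743], [-0.0176, 0.8742, -0.4853]] [-0.54593848  0.16247346  0.73090296]
```

View pics/scene0.png

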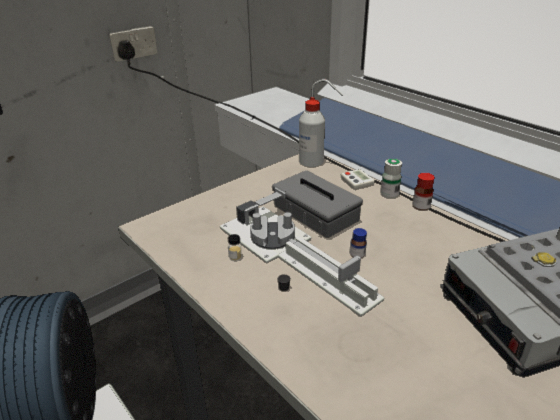

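View pics/side0.png

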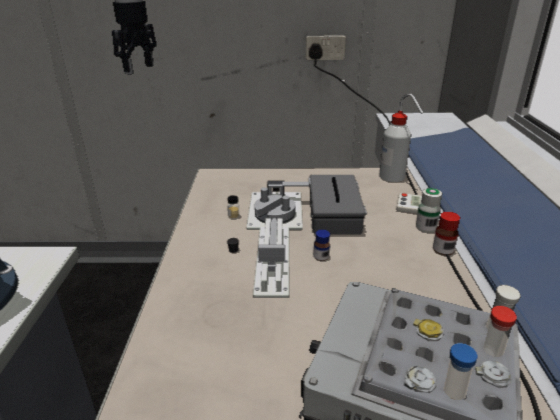

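The scene view shows the lock with disc at ~(272,230), tab at (349,266), vial (234,247), stopper (284,283), bottle (358,243). In the side view the disc is at (275,208), tab at (272,243). Next, an enlarged crop of both.

Run:
```python
import cv2,numpy as np
a=cv2.imread("pics/scene0.png")[180:315,215:390];b=cv2.imread("pics/side0.png")[165:300,215:345]
a=cv2.resize(a,None,fx=4,fy=4,interpolation=2);b=cv2.resize(b,None,fx=4,fy=4,interpolation=2)
cv2.imwrite("pics/c1.png",cv2.resize(a,(700,540)));cv2.imwrite("pics/c2.png",b);print(b.shape)
```

```text
(540, 520, 3)
```

View pics/c1.png

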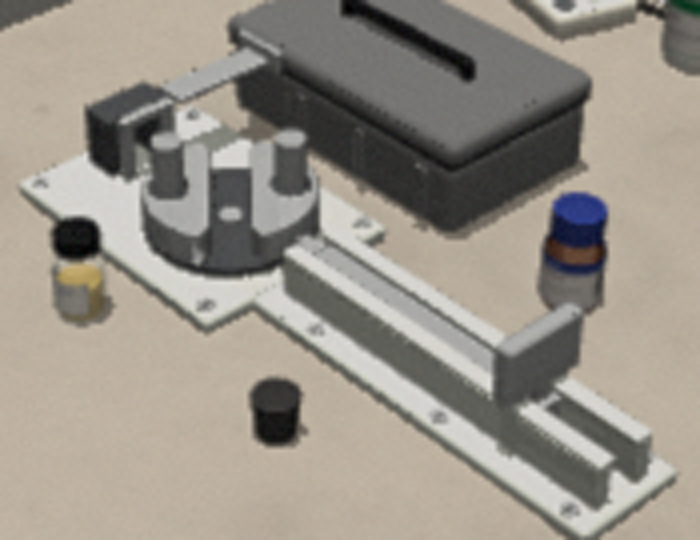

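View pics/c2.png

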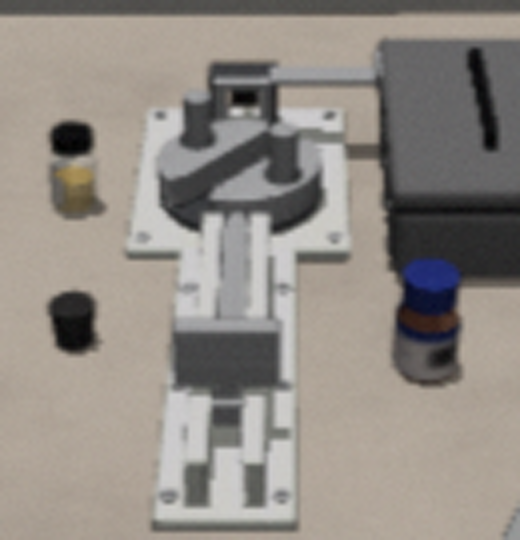

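The crops show the stud tops at scene (256.8,215.5)/(287.8,214.5) and side (264.3,189.5)/(286.3,198). The tab's top middle is at scene (350,263) and side (272,245.5). The slot is clearly askew.

```bash
cat > h.py <<'E'
from station import *
import numpy as np,cv2
def ray(p,u,v):
    f=p["color"].shape[0]/2/np.tan(np.radians(p["vfov"]/2)); R=np.array(p["R"]);t=np.array(p["t"])
    d=R.T@np.array([(u-p["cx"])/f,(v-p["cy"])/f,1]); return -R.T@t,d/np.linalg.norm(d)
def plane(p,u,v,z):
    c,d=ray(p,u,v); return c+d*(z-c[2])/d[2]
def tri(rs):
    A=sum(np.eye(3)-np.outer(d,d) for c,d in rs);b=sum((np.eye(3)-np.outer(d,d))@c for c,d in rs)
    return np.linalg.solve(A,b)
E
python3 - <<'E'
from h import *
a=snapshot("scene");b=snapshot("side")
np.set_printoptions(precision=4,suppress=True)
def c1(u,v):return (215+u/4-.4,180+v/4-.4)
def c2(u,v):return (215+u/4-.4,165+v/4-.4)
P={"A(left)":((167,142),(197,98)),"B(right)":((291,138),(285,132)),"tab":((540,332),(228,323)),"vialcap":((76,232),(72,135)),"stop":((276,391),(72,302)),"bott":((579,207),(432,272))}
X={}
for k,(p,q) in P.items(): X[k]=tri([ray(a,*c1(*p)),ray(b,*c2(*q))]);print(k,X[k])
s=[plane(b,*c2(u,v),.06) for u,v in [(197,98),(285,132)]];print(s)
for nm,p,c,L in [("scene",a,c1,[(38,183),(193,116),(205,306),(362,224),(568,510)]),("side",b,c2,[(160,116),(330,116),(141,238),(334,239),(168,496),(282,496),(188,288),(284,288)])]:
    print(nm,[plane(p,*c(*x),.008).round(4).tolist() for x in L])
E
```

```text
A(left) [0.5151 0.2833 0.0594]
B(right) [0.562  0.246  0.0588]
tab [0.5366 0.0617 0.0652]
vialcap [0.4491 0.2682 0.0458]
stop [0.4606 0.1411 0.0245]
bott [0.6278 0.1195 0.0539]
[array([0.5149, 0.2795, 0.06  ]), array([0.5616, 0.241 , 0.06  ])]
scene [[0.4902, 0.3628, 0.008], [0.59, 0.3593, 0.008], [0.4893, 0.2256, 0.008], [0.5892, 0.2242, 0.008], [0.5144, 0.0212, 0.008]]
side [[0.4888, 0.3576, 0.008], [0.5882, 0.3564, 0.008], [0.4867, 0.2225, 0.008], [0.5866, 0.2207, 0.008], [0.5116, 0.0187, 0.008], [0.5592, 0.0186, 0.008], [0.5131, 0.1755, 0.008], [0.5606, 0.1751, 0.008]]
```

Request:
servo_tool --pt "-257 477 60 0 0 -17" --pt "-257 477 60 0 0 -17" --pt "-257 477 60 0 0 -17" --pt "-257 477 60 0 0 -17" --pt "-257 477 60 0 0 -17" --pt "-257 477 60 0 0 -17" --pt "-257 477 60 0 0 -17" --pt "-257 477 60 0 0 -17" --pt "-257 477 60 0 0 -17" --pt "-257 477 60 0 0 -17" --gripper 0

```text
t: 1.45
tcp_pos: [0.5688, 0.2032, 0.1707]
tool_rot: [0.713, 0.701, 0.0, 0.001]
force: [-1.3, -0.3, 0.3]
finger_gap: -0.005
```

Run:
```python
from h import *
p=snapshot("wrist");cv2.imwrite("pics/w1.png",cv2.resize(p["color"][:,:,::-1],(784,588),interpolation=2));np.save("w1.npy",p,allow_pickle=True)
from scipy.spatial.transform import Rotation as Q
s=sense();print(s["tcp_pos"],Q.from_quat(s["tool_rot"]).as_matrix().round(3).tolist())
```

```text
[0.56681859 0.20470117 0.17071675] [[0.014, 1.0, -0.001], [1.0, -0.014, 0.0], [0.0, -0.001, -1.0]]
```

View pics/w1.png

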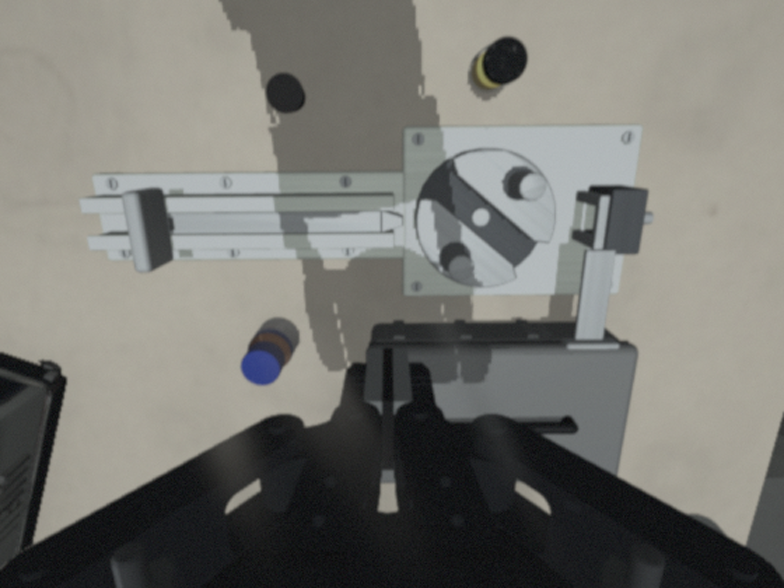

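The wrist view shows the disc centre dot at about (481,217), the slot running from upper left to lower right, stud tops at (531,186) and (459,266), and the tab top at (147,230).

Run:
```python
from h import *
p=np.load("w1.npy",allow_pickle=True).item();np.set_printoptions(precision=4,suppress=True)
for n,u,v,z in [("A",531,186,.06),("B",459,266,.06),("tabN",158,191,.066),("tabS",170,262,.066),("tab0",127,194,.066),("tab1",142,268,.066),("discC",485,218,.03),("s1",418,138,.008),("s2",627,137,.008),("s3",417,286,.008),("s4",112,183,.008),("s5",125,254,.008),("ch1",394,200,.033),("ch2",394,240,.033)]:
    print(n,plane(p,u/1.4,v/1.4,z))
```

```text
A [0.5136 0.2833 0.06  ]
B [0.5587 0.245  0.06  ]
tabN [0.5127 0.0796 0.066 ]
tabS [0.5523 0.0797 0.066 ]
tab0 [0.514  0.0625 0.066 ]
tab1 [0.5556 0.0632 0.066 ]
discC [0.5355 0.2652 0.03  ]
s1 [0.4865 0.2241 0.008 ]
s2 [0.4879 0.3591 0.008 ]
s3 [0.5867 0.2239 0.008 ]
s4 [0.5118 0.0204 0.008 ]
s5 [0.5602 0.0199 0.008 ]
ch1 [0.5231 0.2078 0.033 ]
ch2 [0.5481 0.2075 0.033 ]
```

Request:
servo_tool --pt "0 0 40 0 0 0" --pt "0 0 80 0 0 0" --pt "0 0 110 0 0 0" --pt "0 0 125 0 0 0" --pt "0 0 125 0 0 0" --pt "0 0 125 0 0 0"

```text
t: 2.25
tcp_pos: [0.5668, 0.2067, 0.0475]
tool_rot: [0.711, 0.703, 0.001, 0.001]
force: [-0.7, 0.1, -0.2]
finger_gap: 0.0
```

Request:
servo_tool --pt "4 0 0 0 0 0" --pt "8 0 0 0 0 0" --pt "11 0 0 0 0 0" --pt "14 0 0 0 0 0" --pt "17 0 0 0 0 0" --pt "20 0 0 0 0 0" --pt "20 0 0 0 0 0"

```text
t: 3.12
tcp_pos: [0.5668, 0.2256, 0.0463]
tool_rot: [0.711, 0.703, -0.0, 0.001]
force: [2.2, -2.8, 0.3]
finger_gap: -0.001
```

Contact at about 3 N. I'll check how far the disc has moved.

Request:
servo_tool --pt "3 0 0 0 0 0" --pt "6 0 0 0 0 0" --pt "9 0 0 0 0 0" --pt "12 0 0 0 0 0" --pt "12 0 0 0 0 0"

```text
t: 3.75
tcp_pos: [0.5689, 0.2375, 0.047]
tool_rot: [0.711, 0.703, 0.002, 0.002]
force: [3.3, -4.3, 1.0]
finger_gap: -0.003
```

Run:
```python
from h import *
p=snapshot("side");np.save("s1.npy",p,allow_pickle=True);q=snapshot("wrist");np.save("w2.npy",q,allow_pickle=True)
a=cv2.resize(p["color"][165:265,215:345,::-1],None,fx=3.5,fy=3.5,interpolation=2)
b=cv2.resize(q["color"][:,:,::-1],(467,350),interpolation=2);c=np.zeros((350,790,3),np.uint8)
b=q["color"][50:300,180:510,::-1]; b=cv2.resize(b,(330,250)); c[:a.shape[0],:455]=a;c[:250,458:788]=b
cv2.imwrite("pics/m2.png",c);print(sense()["tcp_pos"])
```

```text
[0.5681992  0.23769941 0.04689266]
```

View pics/m2.png

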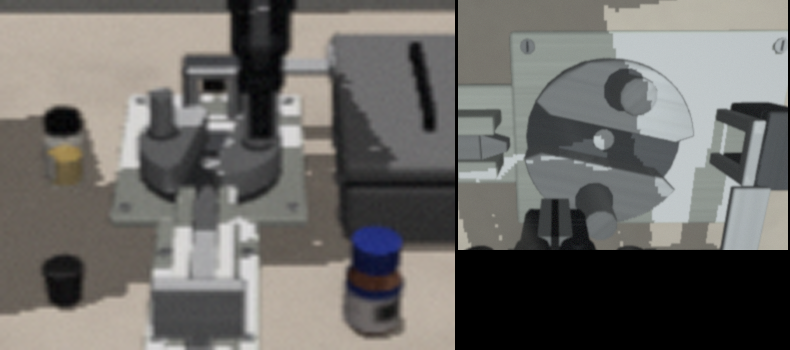

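The wrist crop shows stud tops at (637,96) and (600,225), full-image (359,146) and (322,275). The slot is about 12° off.

Run:
```python
from h import *
p=np.load("w2.npy",allow_pickle=True).item()
f=lambda x,y,z:plane(p,x-458+180,y+50,z)
A=f(637,96,.06);B=f(600,225,.06);print(A,B,np.degrees(np.arctan2(*(B-A)[[1,0]])),np.linalg.norm(A-B))
u,v=f(527,46,.008),f(781,47,.008);print(u,v)
for a,b in [((540,104),(677,140)),((535,151),(660,175))]:
    d=f(*b,.032)-f(*a,.032);print(np.degrees(np.arctan2(-d[0],d[1])))
```

```text
[0.50775828 0.27099265 0.06      ] [0.56553989 0.25809098 0.06      ] -12.586730698730294 0.059204456083825685
[0.48710008 0.22356347 0.008     ] [0.48907947 0.35960561 0.008     ]
-15.363731218465615
-11.990079753728915
```

Request:
servo_tool --pt "2 0 0 0 0 0" --pt "4 0 0 0 0 0" --pt "6 0 0 0 0 0" --pt "6 0 0 0 0 0"

```text
t: 4.35
tcp_pos: [0.5665, 0.2444, 0.0464]
tool_rot: [0.711, 0.703, 0.0, -0.0]
force: [2.0, -2.1, 1.7]
finger_gap: -0.003
```

Run:
```python
from h import *
q=snapshot("wrist");np.save("w3.npy",q,allow_pickle=True);print(sense()["tcp_pos"])
cv2.imwrite("pics/w3.png",cv2.resize(q["color"][60:280,180:480,::-1],None,fx=2,fy=2,interpolation=2))
```

```text
[0.56622946 0.24434641 0.04630137]
```

View pics/w3.png

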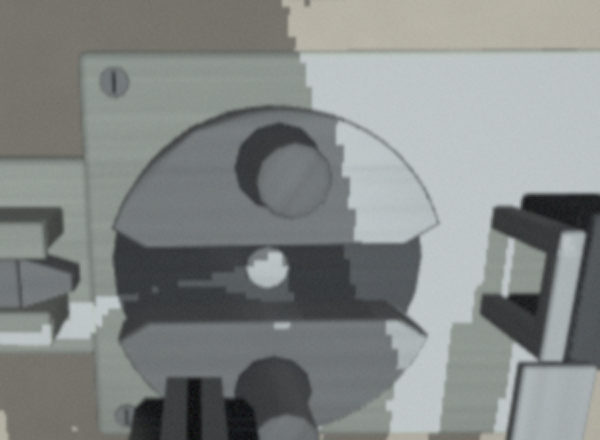

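The slot edges now run (148,247)→(405,242), parallel to the plate edge, so it is aligned to about 1°. I'll back off, rise, and go behind the tab.

Request:
servo_tool --pt "-8 0 0 0 0 0" --pt "-10 0 -20 0 0 0" --pt "-10 0 -60 0 0 0" --pt "-50 -5 -70 0 0 0" --pt "-100 -14 -70 0 0 0" --pt "-160 -22 -70 0 0 0" --pt "-210 -28 -70 0 0 0" --pt "-212 -28 -70 0 0 0" --pt "-212 -28 -70 0 0 0" --pt "-212 -28 -70 0 0 0"

```text
t: 5.65
tcp_pos: [0.5362, 0.0338, 0.1167]
tool_rot: [0.71, 0.704, 0.0, 0.0]
force: [0.9, 0.0, 0.5]
finger_gap: -0.003
```

Request:
servo_tool --pt "0 0 30 0 0 0" --pt "0 0 60 0 0 0" --pt "0 0 71 0 0 0" --pt "0 0 71 0 0 0" --pt "0 0 71 0 0 0"

```text
t: 6.28
tcp_pos: [0.5369, 0.0328, 0.0461]
tool_rot: [0.711, 0.703, 0.001, 0.001]
force: [-0.3, 0.5, -0.0]
finger_gap: -0.002
```

Run:
```python
from h import *
q=snapshot("wrist");p=snapshot("side");print(sense()["tcp_pos"],sense()["force"])
c=np.zeros((420,790,3),np.uint8);c[:,:420]=q["color"][:,140:560,::-1];c[:405,422:782]=cv2.resize(p["color"][165:300,215:335,::-1],None,fx=3,fy=3)
cv2.imwrite("pics/m4.png",c)
```

```text
[0.53689985 0.03256478 0.04633398] [0.11040665 0.66470195 0.72535909]
```

View pics/m4.png

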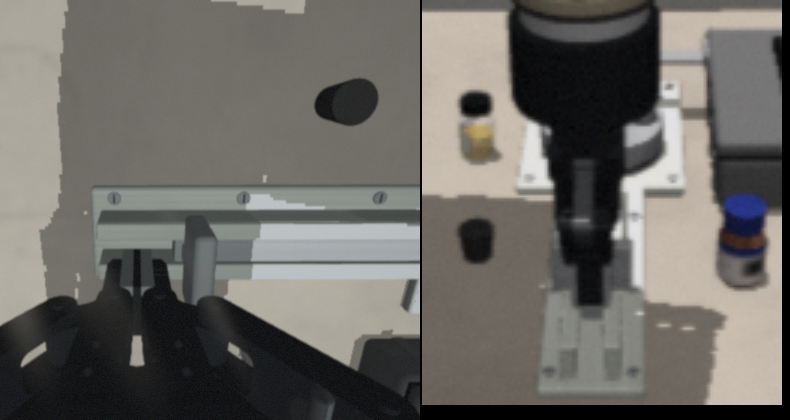

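The fingertips stand centred behind the tab, with everything else undisturbed. Now push.

Request:
servo_tool --pt "4 0 0 0 0 0" --pt "8 0 0 0 0 0" --pt "11 0 0 0 0 0" --pt "14 0 0 0 0 0" --pt "18 0 0 0 0 0" --pt "22 0 0 0 0 0" --pt "26 0 0 0 0 0" --pt "30 0 0 0 0 0" --pt "34 0 0 0 0 0" --pt "38 0 0 0 0 0"

```text
t: 7.62
tcp_pos: [0.5365, 0.0708, 0.0453]
tool_rot: [0.711, 0.703, -0.0, -0.0]
force: [0.2, -2.1, 1.4]
finger_gap: 0.001
```

Request:
servo_tool --pt "4 0 0 0 0 0" --pt "8 0 0 0 0 0" --pt "12 0 0 0 0 0" --pt "16 0 0 0 0 0" --pt "20 0 0 0 0 0" --pt "24 0 0 0 0 0" --pt "28 0 0 0 0 0" --pt "32 0 0 0 0 0" --pt "36 0 0 0 0 0" --pt "40 0 0 0 0 0"

```text
t: 8.88
tcp_pos: [0.5369, 0.1108, 0.0453]
tool_rot: [0.711, 0.703, -0.0, -0.0]
force: [-0.7, -2.4, 1.8]
finger_gap: 0.0
```

Only friction so far, so the bar is moving freely through the disc.

Request:
servo_tool --pt "4 0 0 0 0 0" --pt "8 0 0 0 0 0" --pt "12 0 0 0 0 0" --pt "16 0 0 0 0 0" --pt "20 0 0 0 0 0" --pt "24 0 0 0 0 0" --pt "28 0 0 0 0 0" --pt "32 0 0 0 0 0" --pt "36 0 0 0 0 0" --pt "40 0 0 0 0 0"

```text
t: 10.12
tcp_pos: [0.5372, 0.1507, 0.0452]
tool_rot: [0.711, 0.703, -0.0, -0.0]
force: [-0.9, -1.4, 1.8]
finger_gap: 0.001
```

Request:
servo_tool --pt "4 0 0 0 0 0" --pt "8 0 0 0 0 0" --pt "12 0 0 0 0 0" --pt "16 0 0 0 0 0" --pt "20 0 0 0 0 0" --pt "22 0 0 0 0 0" --pt "24 0 0 0 0 0" --pt "26 0 0 0 0 0" --pt "28 0 0 0 0 0" --pt "28 0 0 0 0 0"

```text
t: 11.38
tcp_pos: [0.5381, 0.1788, 0.0453]
tool_rot: [0.711, 0.703, 0.0, 0.0]
force: [-0.7, -1.2, 0.7]
finger_gap: 0.001
```

Now feel for the buffer in small steps.

Request:
servo_tool --pt "1 0 0 0 0 0" --pt "2 0 0 0 0 0" --pt "3 0 0 0 0 0" --pt "4 0 0 0 0 0" --pt "4 0 0 0 0 0"

```text
t: 12.0
tcp_pos: [0.5381, 0.1827, 0.0453]
tool_rot: [0.711, 0.703, 0.0, 0.0]
force: [-0.2, -1.3, -1.7]
finger_gap: -0.003
```

Request:
servo_tool --pt "1 0 0 0 0 0" --pt "2 0 0 0 0 0" --pt "3 0 0 0 0 0" --pt "3 0 0 0 0 0"

```text
t: 12.5
tcp_pos: [0.5381, 0.1852, 0.0454]
tool_rot: [0.711, 0.703, 0.0, 0.0]
force: [1.0, -4.4, -2.1]
finger_gap: -0.001
```

Request:
servo_tool --pt "1 0 0 0 0 0" --pt "2 0 0 0 0 0" --pt "2 0 0 0 0 0"

```text
t: 12.88
tcp_pos: [0.5381, 0.1864, 0.0454]
tool_rot: [0.711, 0.703, -0.0, 0.001]
force: [0.4, -6.6, -0.4]
finger_gap: 0.002
```

The force rises as the buffer should (2 → 4.4 → 6.6 N) at the expected place, so the bar is home. Retreat and check.

Request:
servo_tool --pt "-6 0 0 0 0 0" --pt "-14 0 0 0 0 0" --pt "-16 0 -30 0 0 0" --pt "-16 0 -80 0 0 0" --pt "-16 0 -130 0 0 0" --pt "-16 -30 -150 0 0 0" --pt "-16 -30 -150 0 0 0" --pt "-16 -30 -150 0 0 0"

```text
t: 13.88
tcp_pos: [0.5079, 0.1719, 0.195]
tool_rot: [0.711, 0.703, 0.0, -0.0]
force: [0.7, 0.5, -0.0]
finger_gap: -0.001
```

Run:
```python
from h import *
q=snapshot("wrist");np.save("w5.npy",q,allow_pickle=True);s=sense();print(s["tcp_pos"],s["force"])
cv2.imwrite("pics/w5.png",cv2.resize(q["color"][:,:,::-1],(784,588),interpolation=2))
```

```text
[0.5079714  0.17178529 0.19459028] [-0.21144724 -0.66443626 -0.06002955]
```

View pics/w5.png

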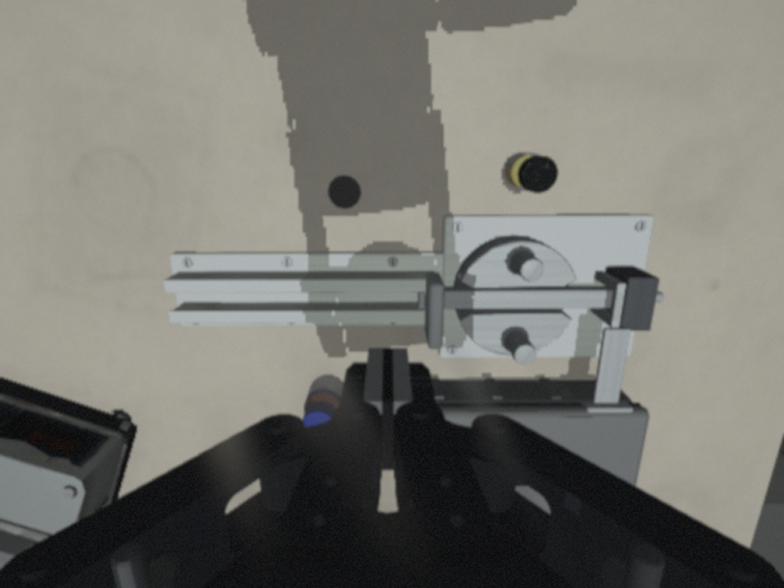

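The bar runs from the tab at (434,312) through the disc and hasp into the keeper at (628,298). The bystanders are standing. A quick number check follows, then the hand-in.

Run:
```python
from h import *
q=np.load("w5.npy",allow_pickle=True).item()
for n,u,v,z in [("tabrear",429,312,.066),("tabfront",443,310,.066),("A",532,269,.06),("B",525,354,.06),("vial",537,173,.048),("stop",345,191,.022)]: print(n,plane(q,u/1.4,v/1.4,z).round(4))
sign_off()
```

```text
tabrear [0.5328 0.1985 0.066 ]
tabfront [0.5315 0.2075 0.066 ]
A [0.5063 0.2646 0.06  ]
B [0.5662 0.2649 0.06  ]
vial [0.4472 0.2663 0.048 ]
stop [0.4594 0.143  0.022 ]
the job is handed in; nothing more can be done
```

The lock is closed: the slotted disc is in line and the bar is pushed home into the keeper. I handed the job in at about 14 s of the 45 s allowed; the hand-in reports no verdict.

- **Disc:** I pushed one stud with the shut fingertips at about 2–4 N. That turned the disc about 38° anticlockwise until its slot lined up with the bar.
- **Bar:** I pushed the tab with about 2 N until the buffer pushed back, rising from 1.3 to 4.4 to 6.6 N. Then I backed off and lifted the arm clear.
- **Last checks:** The close-up camera put the middle of the tab 62 mm behind the disc's axis, where 63 mm means home. That measurement is good to about 2 mm. The line through the studs was within about 1° of square to the bar.
- **Bystanders:** The vial and stopper measured within 2–3 mm of where they started, which is no more than measuring error. I checked the bottle only by eye: it was partly hidden by the gripper in the last picture but looked upright in its place.

No check failed or disagreed.

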